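# Set out the medicines for the evening round

### The arm

A 6-joint arm with a two-finger parallel gripper is mounted at the origin on a cart in front of the work surface, level with it; the furniture and walls round the work are solid. World frame = base frame: x ahead of the robot, y to its left, z up, the work surface at z = 0. Lengths are in m, angles in rad, forces in N, time in s.
With the tool pointing down it reaches from about 0.3 to 0.775 m from the base axis. Payload 14.6 kg.
Tool frame: the origin (TCP) lies at the very end of the fingers, on their centre line; the grasp point (between the pads) lies 19 mm behind it; z points along the fingers, y is the line along which they close (so a half turn about z gives the same grasp; the last joint's range is limited). The gripper opens to 94 mm and grips with 3 to 60 N. Pads are 16 mm wide; open, the fingers measure 119 mm over their backs; the gripper's body (75 mm by 177 mm) begins 78 mm behind the grasp point.
Start: joints at [-1.226, 0.3, 1.521, -0, 1.321, -0.067], TCP at [0.22, -0.504, 0.205] pointing down, gripper open.
Joint ranges: [-3.03, 3.03], [-0.79, 2.21], [0.23, 2.52], [-1.04, 4.18], [0, 3.07], [-2.55, 2.55]. Speed limits (rad/s): [2.22, 2.22, 2.57, 3.14, 3.14, 3.14].

### API

Orientations are given as [roll, pitch, yaw] about the fixed x, y, z axes, in that order (R = Rz(yaw) Ry(pitch) Rx(roll)).
In Python, from station import ctrl, camera, camera_info, finder gives the robot as it stands.
- The arm moves only by the tool carry_out, never from a script. Its argument "motion" is a list of rows, each a list of 2 entries, a list of its own where there are three numbers: the shift along the tool's x, y, z as a fraction of full scale, then the turn about the tool's z as a fraction of full scale. A call has 1 to 12 rows; each row is the pose to reach, as a shift and turn from the pose commanded when the call began, along the tool's axes at that moment, turning the shorter way round; what a row does not reach only later rows make up. Full scale, the value 1, is 200 mm for a shift and 360 degrees for a turn. A row lasts 1/10 s, in which the tool goes at most 50 mm and 8.59 degrees, less where a joint would pass 70% of its speed; a pose out of reach is approached as far as the arm can. A call with a number of a shift or a turn outside -1 to 1 is refused whole. A call with a gripper value outside its range is refused whole. "hand" is the closure, from -1 (fully open) to 1 (shut), set as the call begins (left out, the last holds). The fingers move at their own pace and stop on an object; "force" is the grip in N (left out, the last holds). Time passes only in rows, so rows that repeat a pose let the fingers close. It gives the time, the measured TCP pose, the force, the opening and the grip force at its end, in the units of the state.
- ctrl.get_obs(): the state, without advancing time (a new reading comes with each control period).
- camera(name): name is "scene" or "side" or "wrist"; returns (picture, depth): 420x560x3 uint8, blue, green, red; 420x560 float32, m along the optical axis (not along the pixel's ray), 0 where there is no reading.
- camera_info(name): a dict with "camera_matrix" (3x3 intrinsics, pixels), "origin" and "attitude" of the camera in the world. Camera axes: x right, y down, z forward; pixel columns grow to the right and rows downward; lengths in m; the calibration is good to about 2 mm. A picture is of the moment at which its call begins: read the wrist's pose just before it. camera_info takes no time and is no camera call; for the wrist camera it gives the pose at the moment of the call.
- ctrl.hand_in(): hands the job in; it is judged then, once.
Trained networks look in the newest picture that a camera, given by its name, has taken for a name from the list of things; names that differ only in an ending like _2 or _b are one class to them, and where a whole thing is asked for, a point or a joint stands for the part that bears it (a point fixed in the world has none). Each returns a list of dicts, best first, with "conf" (0 to 1); they miss things now and then, are a little off and sometimes report something else, mostly with a low value. They report only what shows in the picture. A call takes as long as a camera call. They do not tell look-alikes from the thing itself.
- finder.boxes_of(camera, query): "location" ([column, row] in pixels, amid what is visible of it).
- finder.cut_out(camera, query): "mask" (420x560 bool, what is visible of it) and "location" ([column, row] in pixels, amid what is visible of it).
- finder.pinpoint(camera, query): "location" ([column, row] in pixels: a listed point, or the origin of a listed thing).
The state is a dict: "time_s": time; "qpos": joint angles; "joint_vel": joint speeds; "tau": joint torques, N m; "ee_pos": TCP position; "eef_rot": TCP orientation; "force": force on the tool from outside, world axes, zero at the start; "moment": the same for the moment, N m; "grip_width": finger opening in m; "grip_force": force on a finger pad.
Only numpy, scipy, OpenCV 4.12 (cv2) and the standard library are available. Lean on these libraries where they do the work, as an engineer would, in place of code of your own. Each camera call takes 0.05 s, during which the arm holds its last target. There are 200 camera calls.

### The job

Set out the medicines for the evening round: lay the long white carton flat in the middle of the notebook, lengthwise along the notebook's long side, and stand the short blue carton upright on the middle of it. Stand the brown bottle on the table midway between the wide shallow dish and the smaller, deeper bowl, on the line through their centres, and stand the red shaker on the table straight in front of the bottle (on the side nearer you), about a finger's width clear of it. Leave the small black roll of tape and the oral syringe where they are, and leave everything at rest.

Things in the scene. Friction and masses are not known exactly. Their poses are not given: they have to be found in the camera images.
- white_carton: loose; long flat white medicine carton, 42 x 115 x 34 mm (x, y, z), lying on its broad side; origin at the centre of its underside, y along its length, z up; grasp it across its 42 mm width (x)
- blue_carton: loose; short upright blue medicine carton, 40 x 52 x 88 mm (x, y, z), standing; origin at the centre of its underside, z up; grasp it across its 40 mm width (x)
- brown_bottle: loose; brown tablet bottle with a white ribbed cap, standing; round body 51 mm across up to 92 mm high, cap 42 mm across, 110 mm high in all; origin at the centre of its underside, z up
- red_shaker: loose; red powder shaker, a plain straight round tube with a ribbed cap, 50 mm across, 105 mm high, standing; origin at the centre of its underside, z up
- notebook: fixed; white wire-bound notebook lying flat on the table, 212 x 155 mm (x, y), its cover 9 mm above the table (a wire binding along one long side stands up to 22 mm); origin at the centre of its underside, x along its long side
- white_dish: fixed; shallow round white dish, 166 mm across, 28 mm high; origin at the centre of its underside; its y axis points along the line to or from the small bowl's centre and its x axis points away from the robot, square to that line
- small_bowl: fixed; small round white bowl, 140 mm across, 38 mm high, 255 to 275 mm from the white dish, centre to centre, on either side of it; origin at the centre of its underside
- tape_clear: loose bystander, leave it; small black roll of tape lying flat, 59 mm across, 19 mm high; origin at the centre of its underside
- oral_syringe: loose bystander, leave it; plastic oral syringe lying near the table's front edge, 26 x 130 x 17 mm, y along its length; origin at the centre of its underside
Mind the look-alikes: they are no part of the job. Leave any yellow look-alike of the white_carton alone.

How it is judged:
By the outcome, as a careful person would: the job done as asked, in the order asked, and still so for the second after the job is handed in, with the robot touching nothing.
It also fails if it takes over 125 s, if anything falls off the work surface, if the arm or the gripper's body presses on something with over 40 N, if the wrist force passes 120 N, or if a joint passes its speed limit or range.

## Working session

There is one attempt and no reset: what is moved stays moved. The work goes in short steps, Python scripts to look and compute and a tool call to move; the robot and the scene stay as the last step left them, time stands still between calls to the robot, and variables do not carry over. Pictures are saved under pics/ and viewed, at most 14 in all, crops included, and the job is handed in when it is done.

Besides the shell and the picture viewer there is one more tool, called after "Call:" as name([rows], argument=value, ...), one row to a line, values as JSON. carry_out: Moves the arm, as the interface text tells. Its arguments: {"type":"object","properties":{"motion":{"type":"array","items":{"type":"array"}},"hand":{"type":"number"},"force":{"type":"number"}},"required":["motion"]}

```bash
ls; mkdir -p pics; cat > h.py <<'E'
import numpy as np, cv2
from station import ctrl, camera, camera_info, finder
def snap(n):
    i=camera_info(n); p,d=camera(n); return p,d,i
def rot(a):
    a=np.array(a,float)
    from scipy.spatial.transform import Rotation as R
    if a.shape==(3,3): return a
    return (R.from_euler('xyz',a) if a.size==3 else R.from_quat(a)).as_matrix()
def world(i,d,uv=None,mask=None):
    K=np.array(i['camera_matrix'])
    if mask is not None: v,u=np.nonzero(mask&(d>0))
    else: u,v=np.array(uv).reshape(-1,2).T.astype(int)
    z=d[v,u]; P=np.stack([(u-K[0,2])/K[0,0]*z,(v-K[1,2])/K[1,1]*z,z],1)
    return P@rot(i['attitude']).T+np.array(i['origin'])
E
python3 - <<'E'
from h import *
print(ctrl.get_obs())
for n in ['scene','side']:
    p,d,i=snap(n); cv2.imwrite(f'pics/{n}0.png',p); np.save(f'{n}0.npy',d); print(n,i)
    for q in 'white_carton blue_carton brown_bottle red_shaker notebook white_dish small_bowl tape_clear oral_syringe'.split():
        for r in finder.cut_out(n,q)[:3]:
            w=world(i,d,mask=r['mask']); print(q,round(r['conf'],2),np.round(r['location']),np.median(w,0).round(3),w.min(0).round(3),w.max(0).round(3))
E
```

```text
pics
{'time_s': 0.0, 'qpos': array([-1.22560047e+00,  3.00471635e-01,  1.52157871e+00,  1.61766275e-05,
        1.32066788e+00, -6.66368749e-02]), 'joint_vel': array([-8.44994952e-04, -9.01019385e-05, -3.40751577e-05, -1.87152932e-04,
        1.13009081e-04,  1.03367939e-04]), 'tau': array([-2.74365530e-04, -5.31813276e+01, -3.52740777e+01,  7.08101084e-02,
        2.43779970e-02, -1.03268655e-04]), 'ee_pos': array([ 0.22005597, -0.50378258,  0.20488703]), 'eef_rot': array([-3.14047062e+00, -9.05829717e-05,  4.11828668e-01]), 'force': array([-0.51807369, -1.12179469, -0.38207734]), 'moment': array([-0.03096522,  0.04295749,  0.01933124]), 'grip_force': 0.0, 'grip_width': 0.09383192813443966}
scene {'camera_matrix': array([[529.06086639,   0.        , 278.36931852],
       [  0.        , 529.06086639, 207.03654233],
       [  0.        ,   0.        ,   1.        ]]), 'origin': array([0.05445361, 0.89853778, 1.03713144]), 'attitude': array([-2.33898017, -0.01847438, -2.65035081])}
white_carton 0.96 [240. 232.] [0.579 0.108 0.032] [ 0.547  0.005 -0.006] [0.633 0.157 0.04 ]
white_carton
[... 1646 characters left out ...]
[ 0.401 -0.192 -0.003] [0.497 0.009 0.114]
red_shaker 0.78 [287. 230.] [0.449 0.12  0.07 ] [ 0.43   0.041 -0.002] [0.506 0.131 0.108]
notebook 0.58 [225. 316.] [0.502 0.422 0.011] [ 0.387  0.311 -0.004] [0.623 0.511 0.022]
white_dish 0.69 [296. 187.] [ 0.542 -0.197  0.012] [ 0.442 -0.303 -0.   ] [ 0.615 -0.011  0.112]
white_dish 0.19 [311. 209.] [ 0.422 -0.004  0.067] [ 0.401 -0.192 -0.   ] [0.497 0.009 0.114]
small_bowl 0.56 [294. 189.] [ 0.542 -0.196  0.012] [ 0.446 -0.257 -0.   ] [ 0.615 -0.011  0.111]
tape_clear 0.52 [208. 258.] [0.644 0.257 0.018] [ 0.616  0.226 -0.002] [0.672 0.283 0.023]
oral_syringe 0.57 [350. 191.] [ 0.356 -0.256  0.014] [ 0.349 -0.317  0.001] [ 0.368 -0.203  0.02 ]
```

View pics/scene0.png

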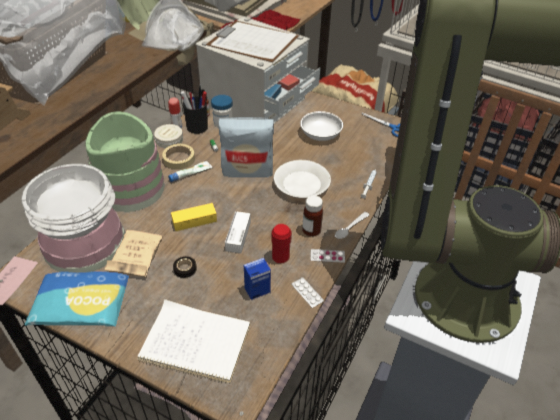

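```bash
python3 -c "
import cv2
p=cv2.imread('pics/scene0.png')[180:300,150:340]; cv2.imwrite('pics/crop1.png',cv2.resize(p,None,fx=4,fy=4,interpolation=2))"
```

```text
(no output)
```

View pics/crop1.png

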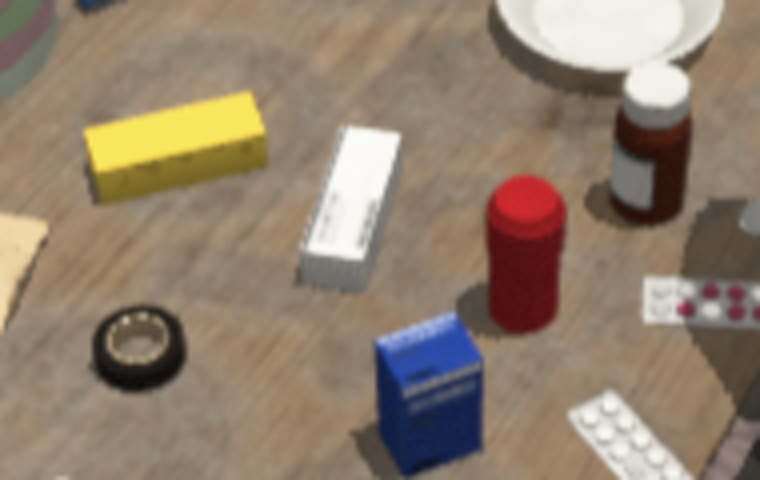

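The scene picture shows two candidate cartons: white at (240,232) and yellow at (193,216). The crop confirms that the one at (240,232) is the real white carton, and the yellow one is the look-alike. I can also see the blue carton at (257,280), shaker (281,243), bottle (313,217), tape (183,267), notebook (198,340), dish (302,181) and bowl (321,127). Next I'll fit precise poses.

```bash
cat > fit.py <<'E'
from h import *
from scipy.optimize import least_squares
def clouds():
    out=[]
    for n in ['scene','side']:
        p,d,i=snap(n); out.append((world(i,d,mask=d>0),p[d>0].astype(int)))
    return out
def near(W,c,r,z0,z1): return (np.hypot(W[:,0]-c[0],W[:,1]-c[1])<r)&(W[:,2]>z0)&(W[:,2]<z1)
def rect(P):
    # robust: trimmed
    for _ in range(2):
        m=np.median(P,0)
    (c,s,a)=cv2.minAreaRect((P*1000).astype(np.float32)); 
    if s[0]<s[1]: a+=90; s=s[::-1]
    return np.round(c,1),np.round(s,1),round((a+90)%180-90,1)  # a= direction of LONG side, deg
def circ(P,r):
    f=least_squares(lambda q:np.hypot(P[:,0]-q[0],P[:,1]-q[1])-r,P.mean(0),loss='soft_l1',f_scale=.003); return f.x.round(4),round(float(np.abs(f.fun).mean()),4)
E
python3 - <<'E'
from fit import *
for (W,C) in clouds():
    b,g,r=C.T
    m=near(W,(.585,.11),.09,.027,.042)&(C.min(1)>90); print('white',rect(W[m,:2]),np.median(W[m,2]))
    m=near(W,(.455,.235),.05,.082,.096); print('blue',rect(W[m,:2]),np.median(W[m,2]))
    m=near(W,(.50,.415),.16,.004,.015)&(C.min(1)>140); print('note',rect(W[m,:2]),m.sum())
    m=near(W,(.50,.415),.16,.0155,.03); print('wire',W[m].mean(0).round(3),m.sum())
    for n,c,z0,z1 in [('bottle',(.425,-.01),.105,.118),('shaker',(.455,.115),.1,.112)]:
        m=near(W,c,.045,z0,z1); print(n,cv2.minEnclosingCircle((W[m,:2]*1000).astype(np.float32)),W[m].mean(0).round(3))
    for n,c,R,z0 in [('dish',(.54,-.195),.083,.022),('bowl',(.59,-.46),.07,.031)]:
        m=near(W,c,R+.02,z0,R and z0+.01)&(C.min(1)>110); h=W[m,:2]; 
        print(n,cv2.minEnclosingCircle((h*1000).astype(np.float32)),circ(h,R-.003),m.sum())
E
```

```text
white (array([584.7,  94. ]), array([121.7,  44. ]), -72.5) 0.03280656610152466
blue (array([451.5, 225.1]), array([53. , 42.5]), 54.0) 0.08689872599787901
note (array([503.6, 411.8]), array([210.1, 150.8]), 13.5) 5395
wire [0.595 0.368 0.017] 36
bottle ((423.9757995605469, -19.790250778198242), 24.062667846679688) [ 0.423 -0.019  0.109]
shaker ((453.0330505371094, 106.27587127685547), 22.00894546508789) [0.451 0.106 0.103]
dish ((529.3460693359375, -175.27146911621094), 84.1014175415039) (array([ 0.5281, -0.1723]), 0.0039) 385
bowl ((587.3406982421875, -438.9737854003906), 72.78323364257812) (array([ 0.5884, -0.4357]), 0.0021) 159
white (array([587.8,  93.8]), array([119.2,  42.9]), -72.1) 0.035126484453119666
blue (array([454.5, 224.6]), array([52.3, 43.4]), 54.6) 0.08877436005805744
note (array([509.3, 399.4]), array([214.5, 185.9]), 12.5) 4025
wire [0.595 0.371 0.018] 56
bottle ((426.83758544921875, -19.899330139160156), 22.019779205322266) [ 0.425 -0.018  0.111]
shaker ((454.6841735839844, 105.876953125), 22.09194564819336) [0.454 0.107 0.105]
dish ((535.6567993164062, -175.11587524414062), 86.28781127929688) (array([ 0.5302, -0.1709]), 0.004) 243
bowl ((591.319091796875, -441.41790771484375), 72.83734130859375) (array([ 0.5909, -0.4373]), 0.0026) 137
```

```bash
cat > go.py <<'E'
import sys,numpy as np
from station import ctrl
from scipy.spatial.transform import Rotation as R
def plan(x,y,z,yawdeg):
    o=ctrl.get_obs(); M=R.from_euler('xyz',o['eef_rot']).as_matrix()
    s=M.T@(np.array([x,y,z])-o['ee_pos'])/.2
    yaw=np.degrees(np.arctan2(M[1,0],M[0,0])); t=(yaw-yawdeg+180)%360-180   # tool z down
    print('t',o['time_s'],'pos',o['ee_pos'].round(4),'yaw',yaw.round(2),'tilt',np.degrees(np.arccos(-M[2,2])).round(2),'q6',o['qpos'][5].round(2),'w',o['grip_width'].round(4))
    print('shift',s.round(4),'turn',round(t/360,4),'rows>=',round(max(np.linalg.norm(s)*4,abs(t)/8.59),1))
if __name__=='__main__': plan(*map(float,sys.argv[1:5]))
E
python3 go.py .586 .094 .2 107.7
python3 - <<'E'
from fit import *
W=np.vstack([c[0] for c in clouds()])
m=(W[:,2]>.06)&(W[:,0]>.2)&(W[:,0]<.8)&(abs(W[:,1])<.65)
G={}
for p in W[m]:
    k=(round(p[0]/.06),round(p[1]/.06)); G.setdefault(k,[]).append(p[2])
for k in sorted(G):
    if len(G[k])>8: print((round(k[0]*.06,2),round(k[1]*.06,2)),round(max(G[k]),2),end='; ')
E
```

```text
(0.18, 0.0) 0.68; (0.18, 0.06) 0.6; (0.18, 0.12) 0.41; (0.24, -0.06) 0.66; (0.24, 0.0) 0.68; (0.24, 0.06) 0.61; (0.24, 0.12) 0.32; (0.3, -0.06) 0.66; (0.42, -0.06) 0.11; (0.42, 0.0) 0.12; (0.42, 0.06) 0.1; (0.42, 0.12) 0.11; (0.42, 0.18) 0.09; (0.42, 0.24) 0.09; (0.48, 0.06) 0.11; (0.48, 0.12) 0.11; (0.48, 0.18) 0.09; (0.48, 0.24) 0.09; (0.6, -0.18) 0.2; (0.6, -0.12) 0.2; (0.66, -0.6) 0.15; (0.66, -0.54) 0.15; (0.66, -0.48) 0.15; (0.66, -0.42) 0.15; (0.66, -0.18) 0.2; (0.66, -0.12) 0.2; (0.66, -0.06) 0.18; (0.72, -0.6) 0.24; (0.72, -0.54) 0.23; (0.72, -0.48) 0.23; (0.72, -0.42) 0.24; (0.72, -0.36) 0.24; (0.72, -0.12) 0.2; (0.72, -0.06) 0.2; (0.78, -0.6) 0.24; (0.78, -0.54) 0.24; (0.78, -0.48) 0.24; (0.78, -0.42) 0.24; (0.78, -0.36) 0.24; (0.78, -0.12) 0.2; (0.78, -0.06) 0.19; Traceback (most recent call last):
  File "go.py", line 10, in <module>
    if __name__=='__main__': plan(*map(float,sys.argv[1:5]))
                             ~~~~^^^^^^^^^^^^^^^^^^^^^^^^^^^
  File "go.py", line 8, in plan
    print('t',o['time_s'],'pos',o['ee_pos'].round(4),'yaw',yaw.round(2),'tilt',np.degrees(np.arccos(-M[2,2])).round(2),'q6',o['qpos'][5].round(2),'w',o['grip_width'].round(4))
                                                                                                                                                      ^^^^^^^^^^^^^^^^^^^^^
AttributeError: 'float' object has no attribute 'round'
```

```bash
sed -i "s/o\['grip_width'\].round(4)/round(o['grip_width'],4)/" go.py; python3 go.py .586 .094 .2 107.7
```

```text
t 1.2 pos [ 0.2201 -0.504   0.2054] yaw 23.59 tilt 0.0 q6 -0.07 w 0.0942
shift [ 2.8732 -2.0079  0.0273] turn -0.2336 rows>= 14.0
```

Call:
carry_out([
  [[0.25,-0.17,0],0],
  [[0.5,-0.35,0],0],
  [[0.75,-0.52,0],0],
  [[0.96,-0.67,0],0],
  [[0.96,-0.67,0],0],
], hand=-1)

```text
time_s: 1.7
ee_pos: [0.3434, -0.302, 0.2057]
eef_rot: [3.141, -0.0, 0.413]
force: [0.9, -0.4, 0.6]
grip_width: 0.0942
grip_force: 0.0
```

Call:
carry_out([
  [[0.25,-0.17,0],0],
  [[0.5,-0.35,0],0],
  [[0.75,-0.52,0],0],
  [[0.96,-0.67,0],0],
  [[0.96,-0.67,0],0],
])

```text
time_s: 2.2
ee_pos: [0.4658, -0.1021, 0.2057]
eef_rot: [3.141, -0.001, 0.413]
force: [-0.2, -0.7, -0.3]
grip_width: 0.0941
grip_force: 0.0
```

Call:
carry_out([
  [[0.25,-0.17,0],-0.02],
  [[0.5,-0.35,0],-0.04],
  [[0.75,-0.52,0],-0.06],
  [[0.96,-0.67,0],-0.09],
  [[0.96,-0.67,0.02],-0.11],
  [[0.96,-0.67,0.02],-0.13],
  [[0.96,-0.67,0.02],-0.15],
  [[0.96,-0.67,0.02],-0.17],
  [[0.96,-0.67,0.02],-0.2],
  [[0.96,-0.67,0.02],-0.22],
  [[0.96,-0.67,0.02],-0.2336],
  [[0.96,-0.67,0.02],-0.2336],
])

```text
time_s: 3.4
ee_pos: [0.5871, 0.095, 0.2014]
eef_rot: [-3.142, 0.0, 1.881]
force: [0.5, 0.4, -0.4]
grip_width: 0.0939
grip_force: 0.0
```

```bash
python3 go.py .586 .094 .018 107.7; python3 - <<'E'
from fit import *
p,d,i=snap('wrist'); cv2.imwrite('pics/w1.png',p); W=world(i,d,mask=d>0); C=p[d>0].astype(int)
m=near(W,(.586,.094),.09,.027,.045)&(C.min(1)>90); print(rect(W[m,:2]),m.sum(),np.median(W[m,2]))
E
```

```text
t 3.4 pos [0.5871 0.095  0.2014] yaw 107.78 tilt 0.0 q6 -0.21 w 0.0939
shift [-0.0029 -0.0066  0.9171] turn 0.0002 rows>= 3.7
(array([611.6, 102.8]), array([114.4,  95. ]), -71.3) 2988 0.034877557551135224
```

View pics/w1.png

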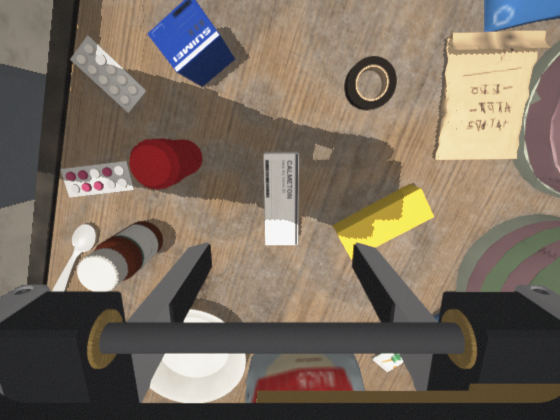

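```bash
python3 - <<'E'
from fit import *
p,d,i=snap('wrist'); finder.cut_out('wrist','white_carton')
for r in finder.cut_out('wrist','white_carton')[:2]:
    w=world(i,d,mask=r['mask']); w=w[w[:,2]>.028]; print(r['location'],rect(w[:,:2]),len(w))
W=world(i,d,mask=d>0)
m=near(W,(.452,.226),.05,.08,.1); print('blue',rect(W[m,:2]))
E
```

```text
[385.4, 217.0] (array([702.8, 121.8]), array([115.3,  95.1]), 42.7) 2851
[282.4, 194.1] (array([586.6,  94.4]), array([113.9,  42.2]), -71.8) 3127
blue (array([454. , 224.3]), array([52.1, 40.7]), 54.0)
```

Call:
carry_out([
  [[0,0,0.2],-0.001],
  [[0,-0.002,0.4],-0.001],
  [[0,-0.003,0.6],-0.001],
  [[0,-0.003,0.75],-0.001],
  [[0,-0.003,0.87],-0.001],
  [[0,-0.003,0.93],-0.001],
  [[0,-0.003,0.955],-0.001],
  [[0,-0.003,0.955],-0.001],
], hand=-0.4)

```text
time_s: 4.4
ee_pos: [0.5867, 0.0948, 0.0108]
eef_rot: [3.141, 0.0, 1.885]
force: [0.2, 1.5, -0.1]
grip_width: 0.0659
grip_force: 0.0
```

Call:
carry_out([
  [[0,0,0],0],
  [[0,0,0],0],
  [[0,0,0],0],
  [[0,0,0],0],
  [[0,0,0],0],
  [[0,0,0],0],
  [[0,0,0],0],
  [[0,0,0],0],
], hand=1, force=25)

```text
time_s: 5.2
ee_pos: [0.5868, 0.0948, 0.0111]
eef_rot: [3.141, 0.0, 1.886]
force: [-0.4, 0.5, 6.7]
grip_width: 0.0417
grip_force: 25.0
```

Call:
carry_out([
  [[0,0,-0.05],0],
  [[0,0,-0.15],0],
  [[0,0,-0.35],0],
  [[0,0,-0.55],0],
  [[0,0,-0.75],0],
  [[0,0,-0.9],0],
  [[0,0,-0.9],0],
])

```text
time_s: 5.9
ee_pos: [0.5879, 0.0949, 0.1956]
eef_rot: [3.134, 0.002, 1.886]
force: [-0.3, -0.4, -0.9]
grip_width: 0.0416
grip_force: 25.0
```

```bash
python3 go.py .504 .412 .10 193.5; python3 - <<'E'
from fit import *
p,d,i=snap('wrist'); cv2.imwrite('pics/w2.png',p); W=world(i,d,mask=d>0);C=p[d>0].astype(int)
W=W
m=near(W,(.504,.412),.16,.004,.0145)&(C.min(1)>120); print('note',rect(W[m,:2]),m.sum())
E
```

```text
t 5.9 pos [0.5879 0.0949 0.1956] yaw 108.05 tilt 0.42 q6 -0.22 w 0.0416
shift [1.638  0.089  0.4762] turn -0.2374 rows>= 9.9
note (array([0., 0.]), array([0., 0.]), 0.0) 0
  return _methods._mean(a, axis=axis, dtype=dtype,
  ret = um.true_divide(
```

Call:
carry_out([
  [[0.1,0.005,0],0],
  [[0.3,0.015,0],0],
  [[0.52,0.03,0],0],
  [[0.72,0.04,0],0],
  [[0.82,0.045,0],0],
])

```text
time_s: 6.45
ee_pos: [0.5426, 0.256, 0.1891]
eef_rot: [-3.139, -0.0, 1.888]
force: [0.2, 0.3, -1.8]
grip_width: 0.0417
grip_force: 25.0
```

Call:
carry_out([
  [[0.1,0.005,0],-0.01],
  [[0.25,0.015,0],-0.03],
  [[0.42,0.02,0],-0.05],
  [[0.58,0.03,0],-0.075],
  [[0.7,0.04,0],-0.1],
  [[0.78,0.044,0],-0.12],
  [[0.82,0.044,0],-0.145],
  [[0.82,0.044,0],-0.17],
  [[0.82,0.044,0],-0.19],
  [[0.82,0.044,0],-0.21],
  [[0.82,0.044,0],-0.23],
  [[0.82,0.044,0],-0.2375],
])

```text
time_s: 7.65
ee_pos: [0.5013, 0.4118, 0.1889]
eef_rot: [-3.141, -0.002, -2.9]
force: [-0.7, -0.7, -1.2]
grip_width: 0.0415
grip_force: 25.0
```

```bash
python3 go.py .504 .412 .021 193.5; python3 - <<'E'
from fit import *
p,d,i=snap('wrist'); cv2.imwrite('pics/w2.png',p); W=world(i,d,mask=d>0);C=p[d>0].astype(int)
m=near(W,(.504,.412),.16,.004,.0145)&(C.min(1)>120); print('note',rect(W[m,:2]),m.sum())
m=near(W,(.504,.412),.1,.13,.24)&(C.min(1)>90); print('held',rect(W[m,:2]),W[m].min(0),W[m].max(0))
E
```

```text
t 7.65 pos [0.5013 0.4118 0.1889] yaw -166.17 tilt 0.15 q6 -1.18 w 0.0415
shift [-0.0152 -0.0013  0.8393] turn 0.0009 rows>= 3.4
note (array([484.5, 409.9]), array([170.5, 152.7]), 13.1) 9804
held (array([491.3, 409.8]), array([91.9, 66. ]), 14.0) [0.44212544 0.37811268 0.1781126 ] [0.5401618  0.44223902 0.23993369]
```

View pics/w2.png

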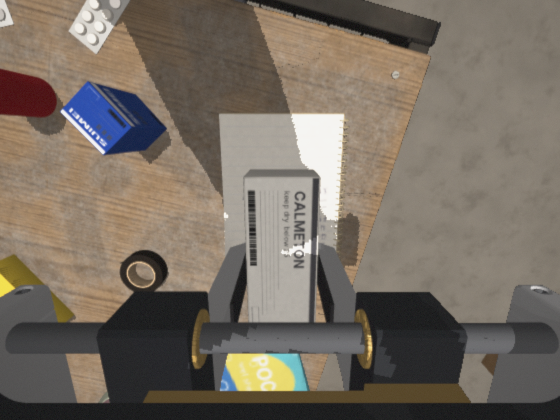

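Call:
carry_out([
  [[-0.013,0.006,0.1],0.0015],
  [[-0.013,0.006,0.3],0.0015],
  [[-0.013,0.006,0.5],0.0015],
  [[-0.013,0.006,0.65],0.0015],
  [[-0.013,0.006,0.75],0.0015],
  [[-0.013,0.006,0.8],0.0015],
  [[-0.013,0.006,0.825],0.0015],
  [[-0.013,0.006,0.835],0.0015],
  [[-0.013,0.006,0.835],0.0015],
  [[-0.013,0.006,0.835],0.0015],
])

```text
time_s: 8.7
ee_pos: [0.5044, 0.4142, 0.0244]
eef_rot: [3.141, 0.001, -2.915]
force: [1.2, 1.1, -0.5]
grip_width: 0.0418
grip_force: 25.0
```

```bash
python3 go.py .5035 .4135 .0205 193.3
```

```text
t 8.7 pos [0.5044 0.4142 0.0244] yaw -167.0 tilt 0.08 q6 -1.17 w 0.0418
shift [ 0.0052 -0.0022  0.0197] turn -0.0008 rows>= 0.1
```

Call:
carry_out([
  [[0.005,-0.002,0.005],-0.0008],
  [[0.005,-0.002,0.01],-0.0008],
  [[0.005,-0.002,0.015],-0.0008],
  [[0.005,-0.002,0.017],-0.0008],
  [[0.005,-0.002,0.017],-0.0008],
  [[0.005,-0.002,0.017],-0.0008],
])

```text
time_s: 9.3
ee_pos: [0.5032, 0.4133, 0.0206]
eef_rot: [3.141, 0.0, -2.91]
force: [-1.9, -1.1, 5.5]
grip_width: 0.042
grip_force: 25.0
```

Call:
carry_out([
  [[0,0,0],0],
  [[0,0,0],0],
  [[0,0,0],0],
  [[0,0,0],0],
  [[0,0,0],0],
], hand=-0.4)

```text
time_s: 9.8
ee_pos: [0.5031, 0.4133, 0.02]
eef_rot: [-3.142, -0.0, -2.909]
force: [0.4, -0.5, 0.3]
grip_width: 0.0657
grip_force: 0.0
```

Call:
carry_out([
  [[0,0,-0.1],0],
  [[0,0,-0.3],0],
  [[0,0,-0.55],0],
  [[0,0,-0.8],0],
  [[0,0,-1],0],
  [[0,0,-1],0],
  [[0,0,-1],0],
])

```text
time_s: 10.5
ee_pos: [0.5032, 0.4133, 0.2204]
eef_rot: [3.141, 0.001, -2.909]
force: [-0.7, -0.8, -1.2]
grip_width: 0.0656
grip_force: 0.0
```

```bash
cat > chk.py <<'E'
from fit import *
import sys
p,d,i=snap('wrist'); cv2.imwrite('pics/%s.png'%sys.argv[1],p); W=world(i,d,mask=d>0);C=p[d>0].astype(int)
m=near(W,(.504,.412),.16,.003,.0145)&(C.min(1)>100); print('note',rect(W[m,:2]),m.sum())
m=near(W,(.504,.412),.1,.037,.05); print('white',rect(W[m,:2]),np.median(W[m,2]))
m=near(W,(.452,.226),.05,.08,.1); print('blue',rect(W[m,:2]))
E
python3 chk.py w3;python3 go.py .454 .2245 .21 234
```

```text
note (array([504.1, 400.8]), array([272.8, 209. ]), 1.1) 13183
white (array([504.4, 414.1]), array([113.9,  42.2]), 13.2) 0.04439733767126719
blue (array([453.7, 224.8]), array([53., 41.]), 54.4)
t 10.55 pos [0.5029 0.4131 0.219 ] yaw -166.7 tilt 0.08 q6 -1.17 w 0.0657
shift [ 0.4547 -0.8613  0.0459] turn -0.1131 rows>= 4.7
```

View pics/w3.png

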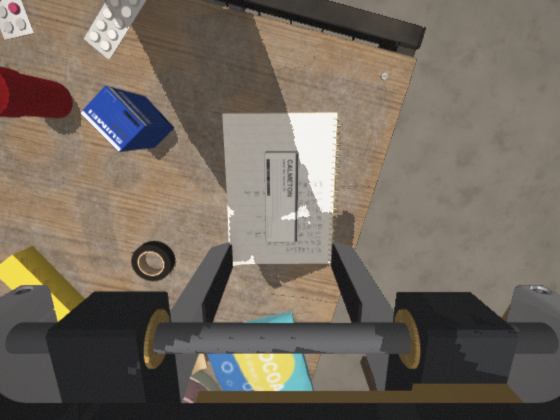

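The carton lies on the notebook (265–298, 152–243), and the notebook outline runs from (223,113) to (338,264). I'll check the centring with the notebook pixels in the picture.

```bash
python3 - <<'E'
from fit import *
p,d,i=snap('wrist')
W=world(i,d,mask=d>0).reshape(-1,3); full=np.full((420,560,3),np.nan); full[d>0]=W
for uv in [(224,115),(336,115),(233,262),(331,262)]: print(uv,full[uv[1],uv[0]].round(4))
c=np.array([.5035,.4135]);a=np.radians(13.3);u=np.array([np.cos(a),np.sin(a)]);n=np.array([-u[1],u[0]])
K=np.array(i['camera_matrix']);Rm=rot(i['attitude'])
for s in (-1,1):
  for t in (-1,1):
    q=np.r_[c+s*.106*u+t*.0775*n,.009]; k=K@(Rm.T@(q-i['origin'])); print(s,t,q.round(4),(k[:2]/k[2]).round(1))
E
```

```text
(224, 115) [0.4219 0.3197 0.0108]
(336, 115) [nan nan nan]
(233, 262) [0.6159 0.3686 0.016 ]
(331, 262) [0.4995 0.4466 0.2212]
-1 -1 [0.4182 0.3137 0.009 ] [220.1 110.9]
-1 1 [0.3825 0.4645 0.009 ] [342.5 110.8]
1 -1 [0.6245 0.3625 0.009 ] [228.5 264.3]
1 1 [0.5888 0.5133 0.009 ] [334.5 264.2]
```

Call:
carry_out([
  [[0.1,-0.2,0],-0.02],
  [[0.2,-0.4,0],-0.04],
  [[0.31,-0.6,0],-0.06],
  [[0.42,-0.8,0],-0.08],
  [[0.455,-0.86,0],-0.1],
  [[0.456,-0.861,0],-0.114],
  [[0.456,-0.861,0],-0.114],
  [[0.456,-0.861,0],-0.114],
])

```text
time_s: 11.4
ee_pos: [0.4538, 0.2248, 0.2192]
eef_rot: [3.141, -0.001, -2.196]
force: [0.7, -0.8, -0.5]
grip_width: 0.0659
grip_force: 0.0
```

```bash
python3 - <<'E'
from fit import *
p,d,i=snap('wrist');W=world(i,d,mask=d>0)
m=near(W,(.452,.226),.05,.08,.1); print('blue',rect(W[m,:2]))
E
python3 go.py .4538 .2248 .04 234.4
```

```text
blue (array([453.7, 224.2]), array([51.3, 40. ]), 54.5)
t 11.45 pos [0.4539 0.2249 0.2193] yaw -125.79 tilt 0.08 q6 -2.13 w 0.0657
shift [-4.000e-04 -6.000e-04  8.964e-01] turn -0.0005 rows>= 3.6
```

Call:
carry_out([
  [[0,0,0.15],0],
  [[0,0,0.35],0],
  [[0,0,0.55],0],
  [[0,0,0.7],0],
  [[0,0,0.82],0],
  [[0,0,0.88],0],
  [[0,0,0.896],0],
  [[0,0,0.896],0],
])

```text
time_s: 12.25
ee_pos: [0.4542, 0.225, 0.0412]
eef_rot: [-3.141, 0.0, -2.194]
force: [0.2, -0.5, 0.9]
grip_width: 0.0657
grip_force: 0.0
```

Call:
carry_out([
  [[0,0,0],0],
  [[0,0,0],0],
  [[0,0,0],0],
  [[0,0,0],0],
  [[0,0,0],0],
  [[0,0,0],0],
  [[0,0,0],0],
  [[0,0,0],0],
], hand=1, force=25)

```text
time_s: 13.05
ee_pos: [0.4543, 0.2248, 0.0413]
eef_rot: [-3.141, 0.001, -2.193]
force: [-1.8, -0.2, 5.5]
grip_width: 0.0397
grip_force: 25.0
```

Call:
carry_out([
  [[0,0,-0.05],0],
  [[0,0,-0.15],0],
  [[0,0,-0.3],0],
  [[0,0,-0.5],0],
  [[0,0,-0.7],0],
  [[0,0,-0.8],0],
  [[0,0,-0.8],0],
  [[0,0,-0.8],0],
])

```text
time_s: 13.85
ee_pos: [0.4537, 0.2246, 0.2003]
eef_rot: [3.141, -0.0, -2.193]
force: [-0.5, 0.3, -0.1]
grip_width: 0.0399
grip_force: 25.0
```

```bash
python3 go.py .5036 .4137 .2 193.2
```

```text
t 13.85 pos [0.4537 0.2246 0.2003] yaw -125.66 tilt 0.03 q6 -2.13 w 0.0399
shift [-0.9137  0.3485  0.0013] turn 0.1143 rows>= 4.8
```

Call:
carry_out([
  [[-0.08,0.03,0],0.01],
  [[-0.22,0.09,0],0.025],
  [[-0.4,0.15,0],0.045],
  [[-0.58,0.22,0],0.065],
  [[-0.75,0.28,0],0.085],
  [[-0.86,0.33,0],0.1],
  [[-0.9,0.345,0],0.11],
  [[-0.915,0.348,0],0.1143],
  [[-0.915,0.348,0],0.1143],
  [[-0.915,0.348,0],0.1143],
])

```text
time_s: 14.85
ee_pos: [0.5041, 0.4133, 0.2003]
eef_rot: [-3.141, -0.001, -2.91]
force: [0.8, -0.7, -0.2]
grip_width: 0.0402
grip_force: 25.0
```

```bash
python3 go.py .504 .4138 .0845 193.2;  python3 - <<'E'
from fit import *
p,d,i=snap('wrist');W=world(i,d,mask=d>0)
m=near(W,(.504,.412),.1,.036,.05); print('white',rect(W[m,:2]))
for n in ('scene','side'):
  p,d,i=snap(n);W=world(i,d,mask=d>0);C=p[d>0].astype(int)
  m=near(W,(.504,.412),.1,.036,.05); print(n,'white',rect(W[m,:2]))
  m=near(W,(.504,.414),.06,.13,.26)&(C[:,0]>C[:,2]+40); print('blue z',W[m].min(0).round(3),W[m].max(0).round(3))
E
```

```text
t 14.85 pos [0.5041 0.4133 0.2003] yaw -166.76 tilt 0.06 q6 -1.17 w 0.0402
shift [-0.0007  0.0028  0.5788] turn 0.0001 rows>= 2.3
white (array([476.3, 407.5]), array([56.6, 41.7]), 12.5)
scene white (array([502.6, 414.3]), array([116.4,  47.1]), 13.5)
blue z [0.47  0.392 0.161] [0.521 0.439 0.251]
side white (array([505.4, 414.8]), array([116.2,  44.1]), 13.1)
blue z [0.473 0.392 0.161] [0.524 0.44  0.251]
```

Call:
carry_out([
  [[0,0.003,0.05],0],
  [[0,0.003,0.17],0],
  [[0,0.003,0.3],0],
  [[0,0.003,0.42],0],
  [[0,0.003,0.5],0],
  [[0,0.003,0.545],0],
  [[0,0.003,0.56],0],
  [[0,0.003,0.57],0],
  [[0,0.003,0.576],0],
  [[0,0.003,0.58],0],
  [[0,0.003,0.58],0],
  [[0,0.003,0.58],0],
])

```text
time_s: 16.2
ee_pos: [0.5041, 0.4146, 0.0852]
eef_rot: [3.141, 0.0, -2.911]
force: [-0.6, -0.9, -0.3]
grip_width: 0.0399
grip_force: 25.0
```

```bash
python3 go.py .504 .4141 .0835 193.2
```

```text
t 16.2 pos [0.5041 0.4146 0.0852] yaw -166.81 tilt 0.03 q6 -1.17 w 0.0399
shift [ 0.0012 -0.0025  0.0085] turn -0.0 rows>= 0.0
```

Call:
carry_out([
  [[0,-0.001,0.004],0],
  [[0,-0.001,0.007],0],
  [[0,-0.001,0.009],0],
  [[0,-0.001,0.009],0],
  [[0,-0.001,0.009],0],
])

```text
time_s: 16.7
ee_pos: [0.5043, 0.4146, 0.0848]
eef_rot: [3.141, 0.001, -2.911]
force: [-5.5, -3.5, 10.8]
grip_width: 0.0399
grip_force: 25.0
```

Call:
carry_out([
  [[0,0,0],0],
  [[0,0,0],0],
  [[0,0,0],0],
  [[0,0,0],0],
  [[0,0,0],0],
  [[0,0,0],0],
], hand=-0.4)

```text
time_s: 17.3
ee_pos: [0.504, 0.4144, 0.083]
eef_rot: [-3.142, -0.0, -2.911]
force: [0.9, 0.4, 0.7]
grip_width: 0.0657
grip_force: 0.0
```

Call:
carry_out([
  [[0,0,-0.05],0],
  [[0,0,-0.15],0],
  [[0,0,-0.35],0],
  [[0,0,-0.6],0],
  [[0,0,-0.8],0],
  [[0,0,-0.85],0],
  [[0,0,-0.85],0],
])

```text
time_s: 18.0
ee_pos: [0.5044, 0.4146, 0.2551]
eef_rot: [3.14, 0.003, -2.911]
force: [-0.3, -1.0, 0.3]
grip_width: 0.0659
grip_force: 0.0
```

```bash
python3 - <<'E'
from fit import *
p,d,i=snap('wrist'); cv2.imwrite('pics/w4.png',p); W=world(i,d,mask=d>0)
m=near(W,(.504,.414),.06,.122,.14); print('blue',rect(W[m,:2]),np.median(W[m,2]))
for n in ('scene','side'):
  p,d,i=snap(n);W=world(i,d,mask=d>0)
  m=near(W,(.504,.414),.06,.124,.14); print(n,'blue',rect(W[m,:2]),np.median(W[m,2]))
  m=near(W,(.504,.412),.1,.036,.05); print(n,'white',rect(W[m,:2]))
E
python3 go.py .425 -.019 .235 102.6
```

```text
blue (array([503.3, 415. ]), array([52.4, 40.1]), 12.7) 0.13232960696650659
scene blue (array([500.6, 415.4]), array([53.4, 42.3]), 12.0) 0.13029233793701933
scene white (array([502.6, 415. ]), array([115.8,  44.8]), 14.1)
side blue (array([503.3, 415.5]), array([52.6, 42.4]), 12.8) 0.13229962992075317
side white (array([505.4, 414.5]), array([115.5,  44.6]), 13.8)
t 18.15 pos [0.5036 0.4141 0.251 ] yaw -166.81 tilt 0.17 q6 -1.17 w 0.0657
shift [ 0.8767 -2.0183  0.085 ] turn 0.2516 rows>= 10.5
```

View pics/w4.png

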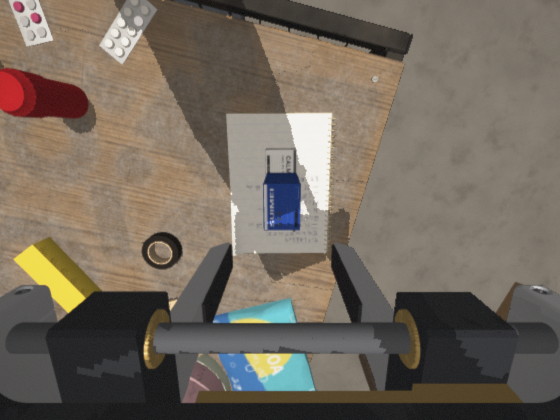

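The blue carton stands at (282,202), centred on the white one. Next is the bottle.

Call:
carry_out([
  [[0.1,-0.22,0],0],
  [[0.2,-0.45,0],0],
  [[0.29,-0.67,0],0],
  [[0.39,-0.9,0],0],
  [[0.43,-1,0],0],
], hand=-0.8)

```text
time_s: 18.65
ee_pos: [0.4648, 0.1969, 0.2518]
eef_rot: [-3.141, -0.002, -2.913]
force: [0.3, -1.0, 0.7]
grip_width: 0.0846
grip_force: 0.0
```

Call:
carry_out([
  [[0.1,-0.22,0],0.02],
  [[0.2,-0.45,0],0.04],
  [[0.29,-0.67,0],0.06],
  [[0.39,-0.9,0],0.085],
  [[0.44,-1,0],0.11],
  [[0.445,-1,0],0.13],
  [[0.445,-1,0],0.15],
  [[0.445,-1,0],0.17],
  [[0.445,-1,0],0.195],
  [[0.445,-1,0],0.22],
  [[0.445,-1,0],0.24],
  [[0.445,-1,0],0.2516],
])

```text
time_s: 19.85
ee_pos: [0.4244, -0.015, 0.2516]
eef_rot: [-3.139, -0.001, 1.785]
force: [0.2, 0.0, 0.1]
grip_width: 0.0842
grip_force: 0.0
```

```bash
python3 - <<'E'
from fit import *
p,d,i=snap('wrist'); cv2.imwrite('pics/w5.png',p); W=world(i,d,mask=d>0); C=p[d>0].astype(int)
for n,c,z0,z1 in [('bottle',(.425,-.019),.105,.118),('shaker',(.453,.106),.1,.112)]:
    m=near(W,c,.04,z0,z1); q=W[m]; print(n,m.sum(), m.sum() and (cv2.minEnclosingCircle((q[:,:2]*1000).astype(np.float32)),q.mean(0).round(4)))
for n,c,R,z0 in [('dish',(.531,-.174),.083,.022),('bowl',(.59,-.438),.07,.031)]:
    m=near(W,c,R+.01,z0,z0+.01); h=W[m,:2]; print(n,m.sum(), m.sum()>5 and circ(h,R-.003))
E
python3 go.py .425 -.019 .05 102.6
```

```text
bottle 1057 (((425.3064270019531, -20.825952529907227), 21.624130249023438), array([ 0.425 , -0.02  ,  0.1109]))
shaker 1331 (((453.66796875, 103.58038330078125), 21.751943588256836), array([0.4531, 0.1035, 0.1047]))
dish 828 (array([ 0.533 , -0.1752]), 0.0036)
bowl 0 False
t 19.9 pos [ 0.4244 -0.0149  0.2517] yaw 102.16 tilt 0.15 q6 -0.33 w 0.0844
shift [-2.1300e-02  9.0000e-04  1.0083e+00] turn -0.0012 rows>= 4.0
```

Call:
carry_out([
  [[-0.028,0,0.15],0],
  [[-0.028,0,0.35],0],
  [[-0.028,0,0.55],0],
  [[-0.028,0,0.75],0],
  [[-0.028,0,0.9],0],
  [[-0.028,0,0.97],0],
  [[-0.028,0,1],0],
  [[-0.028,0,1],0],
  [[-0.028,0,1],0],
])

```text
time_s: 20.8
ee_pos: [0.4264, -0.0205, 0.0535]
eef_rot: [3.141, 0.0, 1.791]
force: [-0.5, 0.1, 0.3]
grip_width: 0.0848
grip_force: 0.0
```

Call:
carry_out([
  [[0,0,0],0],
  [[0,0,0],0],
  [[0,0,0],0],
  [[0,0,0],0],
  [[0,0,0],0],
  [[0,0,0],0],
  [[0,0,0],0],
  [[0,0,0],0],
], hand=1, force=25)

```text
time_s: 21.6
ee_pos: [0.4263, -0.0205, 0.0531]
eef_rot: [3.141, 0.0, 1.791]
force: [-1.0, -0.6, 2.0]
grip_width: 0.0504
grip_force: 25.0
```

Call:
carry_out([
  [[0,0,-0.03],0],
  [[0,0,-0.1],0],
  [[0,0,-0.25],0],
  [[0,0,-0.42],0],
  [[0,0,-0.55],0],
  [[0,0,-0.6],0],
  [[0,0,-0.6],0],
])

```text
time_s: 22.3
ee_pos: [0.4265, -0.0205, 0.1738]
eef_rot: [3.14, 0.001, 1.791]
force: [-0.1, 0.1, -1.5]
grip_width: 0.0501
grip_force: 24.9
```

```bash
python3 go.py .561 -.307 .17 102.6; python3 - <<'E'
from fit import *
p,d,i=snap('wrist'); W=world(i,d,mask=d>0)
for n,c,R,z0 in [('dish',(.531,-.174),.083,.022),('bowl',(.59,-.438),.07,.031)]:
    m=near(W,c,R+.01,z0,z0+.01); h=W[m,:2]; print(n,m.sum(), m.sum()>5 and circ(h,R-.003))
E
```

```text
t 22.3 pos [ 0.4265 -0.0205  0.1738] yaw 102.62 tilt 0.11 q6 -0.35 w 0.0501
shift [-1.5447  0.3432  0.0206] turn 0.0 rows>= 6.3
dish 983 (array([ 0.5284, -0.1707]), 0.0033)
bowl 0 False
```

```bash
cat > bowls.py <<'E'
from fit import *
def ray(i,uv,z):
    K=np.array(i['camera_matrix']); uv=np.array(uv,float).reshape(-1,2)
    v=np.c_[(uv-K[:2,2])/[K[0,0],K[1,1]],np.ones(len(uv))]@rot(i['attitude']).T; o=np.array(i['origin'])
    return (o+v*((z-o[2])/v[:,2])[:,None])[:,:2]
for n in ('scene','side'):
  i=camera_info(n); camera(n)
  for q,R,z,c in (('white_dish',.083,.028,(.531,-.174)),('small_bowl',.07,.038,(.59,-.438))):
    for r in finder.pinpoint(n,q)[:2]: print(n,q,'pin',round(r['conf'],2),ray(i,r['location'],0).round(4))
    for r in finder.cut_out(n,q)[:2]:
        cs,_=cv2.findContours(r['mask'].astype(np.uint8),0,cv2.CHAIN_APPROX_NONE); k=max(cs,key=len)[:,0]
        P=ray(i,k,z); P=P[np.hypot(*(P-c).T)<R+.02]; 
        if len(P)>30:
            f=least_squares(lambda s:np.hypot(P[:,0]-s[0],P[:,1]-s[1])-s[2],[*c,R],loss='soft_l1',f_scale=.002); print(n,q,'mask',round(r['conf'],2),f.x.round(4),circ(P,R))
E
python3 bowls.py
```

```text
scene white_dish pin 0.62 [[ 0.5315 -0.1751]]
scene white_dish mask 0.86 [ 0.5499 -0.1581  0.0638] (array([ 0.5255, -0.1736]), 0.0161)
side white_dish pin 0.93 [[ 0.5362 -0.1869]]
side white_dish mask 0.59 [ 0.5374 -0.1663  0.076 ] (array([ 0.5299, -0.1701]), 0.0113)
side small_bowl pin 0.87 [[ 0.6016 -0.4536]]
side small_bowl mask 0.56 [ 0.5515 -0.4121  0.036 ] (array([ 0.4991, -0.409 ]), 0.0156)
```

```bash
cat > b2.py <<'E'
from fit import *
from bowls_ray import ray
for n in ('scene','side'):
  i=camera_info(n); p=cv2.imread(f'pics/{n}0.png'); d=np.load(f'{n}0.npy'); W=np.full((420,560,3),9.); W[d>0]=world(i,d,mask=d>0)
  out=[]
  for q,R,z,c in (('dish',.083,.028,(.531,-.174)),('bowl',.07,.038,(.59,-.438))):
    m=(p.min(2)>(115 if n=='scene' else 115))&(np.hypot(W[...,0]-c[0],W[...,1]-c[1])<R+.03)&(W[...,2]<.06)
    _,l,s,_=cv2.connectedComponentsWithStats(m.astype(np.uint8)); m=l==1+np.argmax(s[1:,4])
    cs,_=cv2.findContours(m.astype(np.uint8),0,cv2.CHAIN_APPROX_NONE); P=ray(i,max(cs,key=len)[:,0],z)
    f=least_squares(lambda s:np.hypot(P[:,0]-s[0],P[:,1]-s[1])-R,c,loss='soft_l1',f_scale=.001)
    cc=f.x; e=f.fun; print(n,q,cc.round(4),'med|e|',np.median(abs(e)).round(4),'bias',np.median(e).round(4))
    # top (far) arc only, which is true rim silhouette
    far=((P-cc)@(cc-np.array(i['origin'])[:2]))>0; Q=P[far]
    f=least_squares(lambda s:np.hypot(Q[:,0]-s[0],Q[:,1]-s[1])-R,c,loss='soft_l1',f_scale=.001); print('  far',f.x.round(4),np.median(abs(f.fun)).round(4))
    out.append(f.x)
  print('dist',np.linalg.norm(out[0]-out[1]))
E
sed -n '2,5p' bowls.py > t; (echo 'from h import *'; cat t) > bowls_ray.py; python3 b2.py
```

```text
scene dish [ 0.5275 -0.1725] med|e| 0.0021 bias -0.0004
  far [ 0.5274 -0.171 ] 0.0023
scene bowl [ 0.588  -0.4333] med|e| 0.001 bias -0.0007
  far [ 0.5877 -0.4323] 0.0013
dist 0.26825226307809596
side dish [ 0.5322 -0.1723] med|e| 0.0027 bias 0.0003
  far [ 0.5325 -0.1714] 0.0024
side bowl [ 0.5913 -0.4306] med|e| 0.0057 bias 0.0052
  far [ 0.5918 -0.4363] 0.0017
dist 0.27146640719433934
```

Call:
carry_out([
  [[-0.08,0.02,0],0],
  [[-0.22,0.05,0],0],
  [[-0.4,0.09,0],0],
  [[-0.57,0.13,0],0],
  [[-0.69,0.155,0],0],
  [[-0.762,0.171,0],0],
])

```text
time_s: 23.45
ee_pos: [0.4932, -0.1632, 0.1727]
eef_rot: [-3.141, -0.0, 1.79]
force: [-0.6, 0.6, -1.1]
grip_width: 0.0504
grip_force: 24.9
```

Call:
carry_out([
  [[-0.12,0.03,0],0],
  [[-0.28,0.065,0],0],
  [[-0.45,0.1,0],0],
  [[-0.6,0.135,0],0],
  [[-0.7,0.158,0],0],
  [[-0.762,0.172,0],0],
  [[-0.762,0.172,0],0],
  [[-0.762,0.172,0],0],
])

```text
time_s: 24.25
ee_pos: [0.5595, -0.3022, 0.1728]
eef_rot: [-3.141, -0.001, 1.791]
force: [-0.2, 0.0, -1.6]
grip_width: 0.0503
grip_force: 24.9
```

```bash
python3 go.py .560 -.303 .053 102.6; python3 - <<'E'
from fit import *
p,d,i=snap('wrist'); cv2.imwrite('pics/w6.png',p)
E
```

```text
t 24.25 pos [ 0.5595 -0.3022  0.1728] yaw 102.63 tilt 0.04 q6 -0.77 w 0.0503
shift [-0.0046  0.0017  0.5988] turn 0.0001 rows>= 2.4
```

View pics/w6.png

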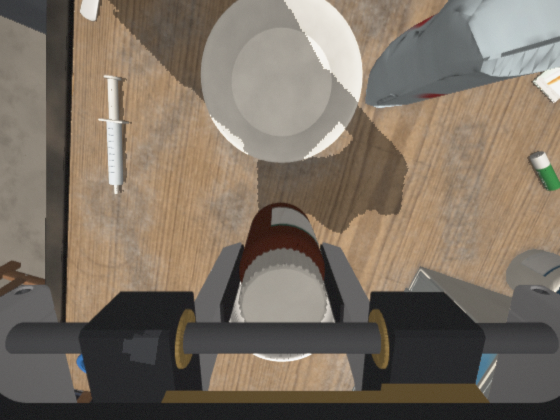

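The dish is centred near (282,80), directly in line with the held bottle (283,300), and the bowl sits behind the bottle. I'll fit the dish from this view.

```bash
python3 - <<'E'
from fit import *
from bowls_ray import ray
p,d,i=snap('wrist'); print(len(finder.boxes_of('wrist','white_dish')))
r=finder.cut_out('wrist','white_dish')[0]; cs,_=cv2.findContours(r['mask'].astype(np.uint8),0,cv2.CHAIN_APPROX_NONE)
k=max(cs,key=len)[:,0]; k=k[k[:,1]>3]; P=ray(i,k,.028); print(r['conf'],circ(P,.083))
f=least_squares(lambda s:np.hypot(P[:,0]-s[0],P[:,1]-s[1])-s[2],[.53,-.17,.083],loss='soft_l1',f_scale=.001); print(f.x.round(4))
E
```

```text
1
0.57 (array([ 0.5307, -0.1744]), 0.0005)
[ 0.5308 -0.1746  0.0825]
```

Call:
carry_out([
  [[-0.012,0.002,0.1],0],
  [[-0.012,0.002,0.25],0],
  [[-0.012,0.002,0.4],0],
  [[-0.012,0.002,0.5],0],
  [[-0.012,0.002,0.55],0],
  [[-0.012,0.002,0.575],0],
  [[-0.012,0.002,0.588],0],
  [[-0.012,0.002,0.596],0],
  [[-0.012,0.002,0.6],0],
  [[-0.012,0.002,0.6],0],
  [[-0.012,0.002,0.6],0],
])

```text
time_s: 25.55
ee_pos: [0.5607, -0.3053, 0.0535]
eef_rot: [3.141, 0.0, 1.791]
force: [-0.4, -0.5, -0.8]
grip_width: 0.0501
grip_force: 24.9
```

```bash
python3 go.py .5604 -.3045 .0525 102.6
```

```text
t 25.55 pos [ 0.5607 -0.3053  0.0535] yaw 102.61 tilt 0.03 q6 -0.78 w 0.0501
shift [ 0.0042 -0.0008  0.0048] turn 0.0 rows>= 0.0
```

Call:
carry_out([
  [[0.002,0,0.003],0],
  [[0.002,0,0.005],0],
  [[0.002,0,0.006],0],
  [[0.002,0,0.006],0],
])

```text
time_s: 25.95
ee_pos: [0.5608, -0.3053, 0.0531]
eef_rot: [3.141, 0.001, 1.791]
force: [-3.4, -0.1, 7.4]
grip_width: 0.05
grip_force: 25.0
```

Call:
carry_out([
  [[0,0,0],0],
  [[0,0,0],0],
  [[0,0,0],0],
  [[0,0,0],0],
  [[0,0,0],0],
  [[0,0,0],0],
  [[0,0,0],0],
], hand=-0.8)

```text
time_s: 26.65
ee_pos: [0.5605, -0.3048, 0.0518]
eef_rot: [-3.142, -0.0, 1.791]
force: [-0.8, 0.0, -0.3]
grip_width: 0.0844
grip_force: 0.0
```

Call:
carry_out([
  [[0,0,-0.05],0],
  [[0,0,-0.15],0],
  [[0,0,-0.35],0],
  [[0,0,-0.6],0],
  [[0,0,-0.85],0],
  [[0,0,-0.98],0],
  [[0,0,-0.98],0],
  [[0,0,-0.98],0],
])

```text
time_s: 27.45
ee_pos: [0.5604, -0.3047, 0.2481]
eef_rot: [3.141, 0.0, 1.791]
force: [0.4, -0.7, -1.9]
grip_width: 0.0849
grip_force: 0.0
```

```bash
python3 go.py .4537 .1045 .25 102.6; python3 - <<'E'
from fit import *
from bowls_ray import ray
p,d,i=snap('wrist'); cv2.imwrite('pics/w7.png',p); W=world(i,d,mask=d>0)
m=near(W,(.56,-.305),.05,.104,.118); print('bottle',cv2.minEnclosingCircle((W[m,:2]*1000).astype(np.float32)),W[m].mean(0).round(4))
for q,R,z in (('white_dish',.083,.028),('small_bowl',.07,.038)):
  for r in finder.cut_out('wrist',q)[:2]:
    cs,_=cv2.findContours(r['mask'].astype(np.uint8),0,cv2.CHAIN_APPROX_NONE)
    k=max(cs,key=len)[:,0]; k=k[(k[:,1]>3)]; P=ray(i,k,z); print(q,r['conf'],r['location'],circ(P,R))
E
```

```text
t 27.45 pos [ 0.5604 -0.3047  0.2481] yaw 102.61 tilt 0.03 q6 -0.78 w 0.0849
shift [ 2.1133 -0.0738 -0.0104] turn 0.0 rows>= 8.5
bottle ((559.6810913085938, -305.5673522949219), 21.67130470275879) [ 0.5595 -0.3047  0.1109]
white_dish 0.94 [283.6, 83.2] (array([ 0.5308, -0.1744]), 0.0008)
small_bowl 0.91 [279.2, 283.3] (array([ 0.59  , -0.4373]), 0.001)
```

View pics/w7.png

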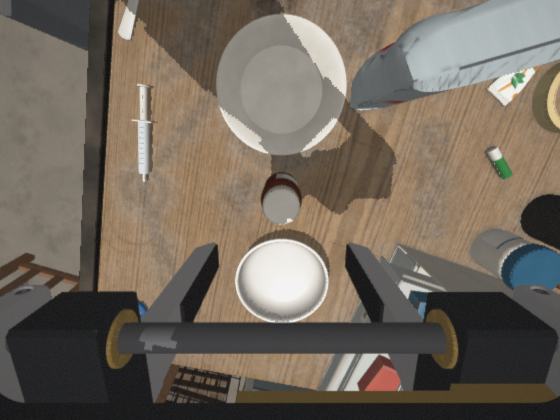

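The bottle stands at (281,200), midway between the dish (283,83) and the bowl (282,280). Next is the shaker.

Call:
carry_out([
  [[0.25,-0.01,0],0],
  [[0.5,-0.02,0],0],
  [[0.75,-0.026,0],0],
  [[1,-0.035,0],0],
])

```text
time_s: 28.0
ee_pos: [0.5089, -0.1095, 0.2468]
eef_rot: [-3.14, -0.001, 1.791]
force: [0.9, 0.3, 0.1]
grip_width: 0.0845
grip_force: 0.0
```

Call:
carry_out([
  [[0.25,-0.01,0],0.02],
  [[0.5,-0.02,0],0.04],
  [[0.75,-0.026,0],0.06],
  [[1,-0.037,0],0.085],
  [[1,-0.037,0],0.11],
  [[1,-0.037,0],0.13],
  [[1,-0.037,0],0.15],
  [[1,-0.037,0],0.175],
  [[1,-0.037,0],0.2],
  [[1,-0.037,0],0.22],
  [[1,-0.037,0],0.24],
  [[1,-0.037,0],0.25],
])

```text
time_s: 29.2
ee_pos: [0.4588, 0.0822, 0.2469]
eef_rot: [-3.141, 0.002, 0.215]
force: [0.1, 0.2, -0.5]
grip_width: 0.0844
grip_force: 0.0
```

```bash
python3 - <<'E'
from fit import *
p,d,i=snap('wrist');W=world(i,d,mask=d>0)
m=near(W,(.4537,.1045),.04,.1,.112); q=W[m]; print(m.sum(),m.sum() and cv2.minEnclosingCircle((q[:,:2]*1000).astype(np.float32)))
E
python3 go.py .4537 .1045 .0515 12.7
```

```text
1030 ((453.9955139160156, 104.10879516601562), 21.83415412902832)
t 29.25 pos [0.4588 0.0822 0.2469] yaw 12.22 tilt 0.1 q6 1.46 w 0.0851
shift [ 4.000e-04 -1.141e-01  9.772e-01] turn -0.0013 rows>= 3.9
```

Call:
carry_out([
  [[0,-0.112,0.1],-0.001],
  [[0,-0.112,0.3],-0.001],
  [[0,-0.112,0.5],-0.001],
  [[0,-0.112,0.7],-0.001],
  [[0,-0.112,0.87],-0.001],
  [[0,-0.112,0.95],-0.001],
  [[0,-0.112,0.975],-0.001],
  [[0,-0.112,0.975],-0.001],
])

```text
time_s: 30.05
ee_pos: [0.4539, 0.1041, 0.0524]
eef_rot: [-3.142, 0.001, 0.227]
force: [-0.5, -0.3, 0.9]
grip_width: 0.0849
grip_force: 0.0
```

Call:
carry_out([
  [[0,0,0],0],
  [[0,0,0],0],
  [[0,0,0],0],
  [[0,0,0],0],
  [[0,0,0],0],
  [[0,0,0],0],
  [[0,0,0],0],
  [[0,0,0],0],
], hand=1, force=25)

```text
time_s: 30.85
ee_pos: [0.4544, 0.1041, 0.053]
eef_rot: [3.141, -0.0, 0.226]
force: [-0.3, -1.4, 4.0]
grip_width: 0.0484
grip_force: 25.0
```

Call:
carry_out([
  [[0,0,-0.03],0],
  [[0,0,-0.1],0],
  [[0,0,-0.25],0],
  [[0,0,-0.42],0],
  [[0,0,-0.58],0],
  [[0,0,-0.7],0],
  [[0,0,-0.75],0],
  [[0,0,-0.75],0],
])

```text
time_s: 31.65
ee_pos: [0.4545, 0.1042, 0.2035]
eef_rot: [3.142, -0.002, 0.227]
force: [1.3, -0.3, -0.3]
grip_width: 0.0485
grip_force: 25.0
```

```bash
python3 go.py .4958 -.3196 .2 12.7
```

```text
t 31.65 pos [0.4545 0.1042 0.2035] yaw 12.98 tilt 0.09 q6 1.49 w 0.0485
shift [-0.2747  2.1113  0.0175] turn 0.0008 rows>= 8.5
```

Call:
carry_out([
  [[-0.01,0.08,0],0],
  [[-0.03,0.22,0],0],
  [[-0.06,0.42,0],0],
  [[-0.08,0.62,0],0],
  [[-0.11,0.82,0],0],
  [[-0.13,1,0],0],
])

```text
time_s: 32.25
ee_pos: [0.4731, -0.0983, 0.2011]
eef_rot: [-3.14, 0.002, 0.226]
force: [0.7, 0.7, -0.4]
grip_width: 0.0482
grip_force: 25.0
```

Call:
carry_out([
  [[-0.03,0.2,0],0],
  [[-0.06,0.4,0],0],
  [[-0.08,0.6,0],0],
  [[-0.11,0.8,0],0],
  [[-0.125,0.92,0],0],
  [[-0.13,1,0],0],
  [[-0.13,1,0],0],
  [[-0.13,1,0],0],
])

```text
time_s: 33.05
ee_pos: [0.493, -0.2967, 0.2013]
eef_rot: [-3.14, 0.002, 0.226]
force: [-0.0, 0.0, -0.9]
grip_width: 0.0482
grip_force: 25.0
```

```bash
python3 go.py .4958 -.3196 .053 12.7
```

```text
t 33.05 pos [ 0.493  -0.2967  0.2013] yaw 12.96 tilt 0.14 q6 0.74 w 0.0482
shift [-0.0107  0.1159  0.7414] turn 0.0007 rows>= 3.0
```

Call:
carry_out([
  [[-0.011,0.06,0],0],
  [[-0.011,0.116,0.05],0],
  [[-0.011,0.116,0.2],0],
  [[-0.011,0.116,0.37],0],
  [[-0.011,0.116,0.53],0],
  [[-0.011,0.116,0.64],0],
  [[-0.011,0.116,0.69],0],
  [[-0.011,0.116,0.71],0],
  [[-0.011,0.116,0.723],0],
  [[-0.011,0.116,0.73],0],
  [[-0.011,0.116,0.73],0],
  [[-0.011,0.116,0.73],0],
])

```text
time_s: 34.25
ee_pos: [0.4967, -0.3206, 0.0575]
eef_rot: [3.141, -0.001, 0.226]
force: [-0.5, -0.2, 0.0]
grip_width: 0.0483
grip_force: 25.0
```

```bash
python3 go.py .4958 -.3196 .0525 12.7
```

```text
t 34.25 pos [ 0.4967 -0.3206  0.0575] yaw 12.98 tilt 0.06 q6 0.71 w 0.0483
shift [-0.0032 -0.006   0.025 ] turn 0.0008 rows>= 0.1
```

Call:
carry_out([
  [[-0.003,-0.004,0.008],0],
  [[-0.003,-0.004,0.015],0],
  [[-0.003,-0.004,0.02],0],
  [[-0.003,-0.004,0.024],0],
  [[-0.003,-0.004,0.025],0],
  [[-0.003,-0.004,0.025],0],
])

```text
time_s: 34.85
ee_pos: [0.496, -0.3199, 0.0531]
eef_rot: [3.141, -0.001, 0.226]
force: [-2.3, 3.0, 11.9]
grip_width: 0.0482
grip_force: 25.0
```

Call:
carry_out([
  [[0,0,0],0],
  [[0,0,0],0],
  [[0,0,0],0],
  [[0,0,0],0],
  [[0,0,0],0],
  [[0,0,0],0],
  [[0,0,0],0],
], hand=-0.8)

```text
time_s: 35.55
ee_pos: [0.4957, -0.3198, 0.0518]
eef_rot: [-3.142, 0.0, 0.226]
force: [-0.0, -0.5, -0.6]
grip_width: 0.0846
grip_force: 0.0
```

Call:
carry_out([
  [[0,0,-0.05],0],
  [[0,0,-0.15],0],
  [[0,0,-0.35],0],
  [[0,0,-0.6],0],
  [[0,0,-0.85],0],
  [[0,0,-0.98],0],
  [[0,0,-0.98],0],
  [[0,0,-0.98],0],
])

```text
time_s: 36.35
ee_pos: [0.4955, -0.3197, 0.248]
eef_rot: [3.141, -0.0, 0.226]
force: [0.0, 0.2, -0.9]
grip_width: 0.0845
grip_force: 0.0
```

```bash
python3 - <<'E'
from fit import *
p,d,i=snap('wrist'); W=world(i,d,mask=d>0); cv2.imwrite('pics/w8.png',p)
for n,c,z0,z1 in [('bottle',(.56,-.305),.105,.118),('shaker',(.496,-.32),.1,.108)]:
    m=near(W,c,.038,z0,z1); q=W[m]; print(n,m.sum(), m.sum() and (cv2.minEnclosingCircle((q[:,:2]*1000).astype(np.float32)),q.mean(0).round(4)))
p,d,i=snap('scene'); cv2.imwrite('pics/s9.png',p)
for n in ('scene','side'):
  p,d,i=snap(n);W=world(i,d,mask=d>0)
  m=near(W,(.504,.414),.06,.124,.14); print(n,'blue',rect(W[m,:2]),np.median(W[m,2]))
  for q in ('tape_clear','oral_syringe'):
    for r in finder.cut_out(n,q)[:1]: print(q,np.median(world(i,d,mask=r['mask']),0).round(3))
  for nn,c,z0,z1 in [('bottle',(.56,-.305),.105,.118),('shaker',(.496,-.32),.1,.108)]:
    m=near(W,c,.038,z0,z1); q=W[m]; print(nn,m.sum(), m.sum() and (cv2.minEnclosingCircle((q[:,:2]*1000).astype(np.float32))))
E
```

```text
bottle 1264 (((559.7554931640625, -305.2135925292969), 21.498689651489258), array([ 0.5601, -0.3054,  0.111 ]))
shaker 1024 (((494.9692077636719, -319.4056396484375), 21.569503784179688), array([ 0.496 , -0.3191,  0.1046]))
scene blue (array([500.3, 415.2]), array([53.4, 43.4]), 12.7) 0.13037134814436036
tape_clear [0.644 0.262 0.015]
oral_syringe [ 0.353 -0.258  0.012]
bottle 103 ((561.5794677734375, -303.8316650390625), 24.724140167236328)
shaker 88 ((490.935546875, -319.037353515625), 22.780820846557617)
side blue (array([503.8, 415.4]), array([52.9, 42.5]), 12.3) 0.1324740271452568
tape_clear [0.644 0.259 0.018]
bottle 61 ((561.6029663085938, -304.3295593261719), 22.56269645690918)
shaker 55 ((495.8324890136719, -316.9993896484375), 23.488252639770508)
```

View pics/s9.png

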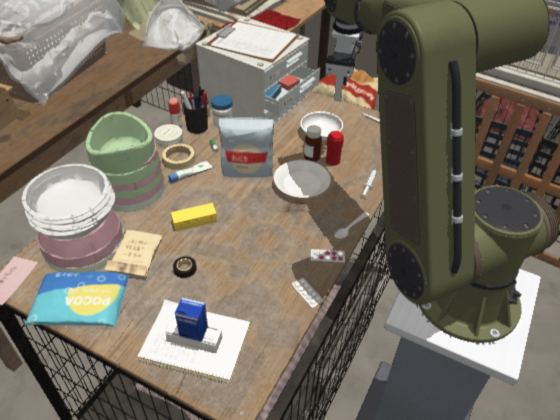

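View pics/w8.png

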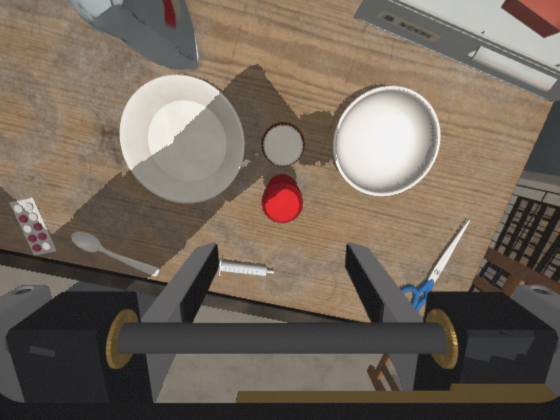

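The final views show everything in place:
- **Cartons:** the blue carton stands on the white one, on the notebook, at (192,325) in the scene picture.
- **Bottle and shaker:** in the wrist picture the bottle (283,145) is midway between the dish (182,138) and the bowl (387,140). The shaker (282,198) is straight in front of it, about 15 mm clear.
- **Bystanders:** the tape and syringe have not moved.

```bash
python3 -c "
from station import ctrl
print(ctrl.hand_in())"
```

```text
the job is handed in; nothing more can be done
None
```

The job is done and handed in at about 36 s: the cartons are stacked on the notebook, the bottle is midway between the dish and bowl, the shaker is in front of it about 15 mm clear, and the tape and syringe are untouched.

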